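# Load the specimen carrier under the contact spring and start the strip tester

### The job

With a fingertip, press the blue specimen carrier down hard by the black thumb pad at its rear end, against the sprung yellow riser, until it lies down in the channel; keep it pressed and slide it under the dark bridge and the brass leaf spring until it is fully home against the red end stop and the riser has popped up behind it. Then press the green start button on the meter fully down and let go of it; do not press it before the carrier is home. Only push and press: never lift the carrier out of its channel, and leave everything else on the bench where it is.

Things in the scene. Friction and masses are not known exactly. Their poses are not given: they have to be found in the camera images.
- tester: strip tester, fixed: grey base plate 100 (x) x 265 (y) x 12 mm with a channel along y; origin at the centre of its underside on the bench, z up, +y = the way the carrier slides home. Channel floor 12 mm above the bench; 53 mm wide between aluminium walls 6.5 mm thick, tops 24 mm above the bench. Riser from y = -104.5 to -24.5 mm in the floor; red end stop 28 mm tall, its face at y = +119.5 mm
- bridge (a point): middle of the underside of the dark steel bridge over the channel, tester y = +49.5 mm; the bridge is 14 mm thick along y, 92 mm wide, underside 26.5 mm and top 38 mm above the bench. From it the brass leaf spring (30 mm wide, 40 mm long) slopes down toward +y
- end_stop (a point): point on the tester at the foot of the red end stop's face, mid-channel, on the channel floor (12 mm above the bench); the carrier's nose touches this face when home
- carrier: blue specimen carrier, 50 (x) x 140 (y) x 12 mm, 80 to 170 g, loose in the channel; origin at the centre of its underside, nose at +y (the tester's +y). Starts on the raised riser, underside 8 mm over the channel floor, nose 10 to 16 mm short of the bridge, too high to pass. Pressed onto the floor, its top (24 mm over the bench) clears the bridge by 2.5 mm. Home: origin at tester y = +49.5 mm
- thumb_pad (a point): centre of the black thumb pad (44 x 44 mm) on the carrier's top face, 45 mm behind (-y of) the carrier's origin; it slides 86 to 92 mm to home, 115 mm short of the end stop's face. An orange ridge across the carrier (46 mm wide, 6 mm thick, 8 mm tall) begins 23 mm ahead of this point, for the fingertip to push against
- riser (a joint): yellow sprung riser under the carrier, m: 0 = up (its top 8 mm above the channel floor), 0.008 = pressed level with the channel floor, where it pushes up with about 8 N (4 N at 0). It keeps pushing until the carrier's tail has passed its front edge, then pops up behind the tail
- leaf (a joint): brass leaf spring, rad: 0 = at rest, tip down; about 0.16 when riding on top of the carrier, pressing down on it with about 5 N; drags on the carrier as it slides
- meter: grey meter box with a white top, 120 (x) x 160 (y) x 57 mm, fixed to the bench; origin at the centre of its underside, z up
- start_button_top (a point): centre of the top of the round green start button (32 mm across) on the meter; pressed straight down
- start_button (a joint): green start button, m: 0 = released, 0.006 = fully down (about 5 N), springs back
- spare_carrier: bystander: a grey carrier of the same shape as the blue one, with steel strip and black ridge, lying on the bench; origin at the centre of its underside
- steel_cup: bystander: open steel cup, 52 mm across, 75 mm tall; origin at the centre of its underside
- tape_ring: bystander: flat yellow ring 90 mm across, 18 mm tall; origin at the centre of its underside
- screwdriver: bystander: screwdriver lying on the bench; origin beneath its middle
- jar: bystander: amber jar 52 mm across, 70 mm tall; origin at the centre of its underside
- weight_block: bystander: brass block 50 x 50 x 30 mm; origin at the centre of its underside
Not all that is in view belongs to the job. Leave any orange look-alike of the meter alone.

How it is judged (in metres and radians):
On the way, in this order (a step that is already met when the one before it is completed fails the run):
1. the carrier has been pressed down onto the channel floor (value of joint riser above 0.006 m and z of carrier in the frame of tester below 0.0145 m), for 0.1 s.
2. the carrier is home under the leaf spring and the riser is up behind it (y of carrier in the frame of tester above 0.0465 m and z of carrier in the frame of tester below 0.0145 m and value of joint leaf above 0.1 rad and value of joint riser below 0.002 m), for 0.2 s.
3. the start button is pressed fully down (value of joint start_button above 0.0045 m), for 0.05 s.
At the end, for the whole second after the job is handed in: the carrier lies on the channel floor (within 2.5 mm) with its nose within 3 mm of the end stop, at rest, the leaf spring riding on it (above 0.10 rad), the riser up behind it (below 2 mm), and the start button, once pressed past 4.5 mm, is released (below 1 mm) (all of step 2 and linear speed of carrier below 0.01 m/s and value of joint start_button below 0.001 m); the robot touches nothing.
It fails at once if the carrier is lifted out of its channel (underside more than 32 mm above the bench, or tipped more than 0.35 rad) (z of carrier in the frame of tester above 0.032 m or angle between carrier's own z axis and vertical above 0.35 rad).
It fails at once if the start button is pressed before the carrier is home (value of joint start_button above 0.003 m and y of carrier in the frame of tester below 0.0465 m).
It fails at once if a bystander is moved more than 25 mm (distance of any of spare_carrier, steel_cup, tape_ring, screwdriver, jar, weight_block from where it was at the start of the episode above 0.025 m).
It also fails if it takes over 48 s, if anything falls off the work surface, if the arm or the gripper's body presses on something with over 40 N, if the wrist force passes 120 N, or if a joint passes its speed limit or range.

### The arm

A 6-joint arm with a two-finger parallel gripper is mounted at the origin on the work surface. World frame = base frame: x ahead of the robot, y to its left, z up, the work surface at z = 0. Lengths are in mm, angles in rad, forces in N, time in s.
With the tool pointing down it reaches from about 325 to 775 mm from the base axis. Payload 9.3 kg.
Tool frame: the origin (TCP) lies on the mounting face of the last link; the fingertips stand 173 mm ahead of it and the grasp point (between the pads) lies 155 mm ahead of it; z points along the fingers, y is the direction in which the jaws open and shut (so a half turn about z gives the same grasp; the last joint's range is limited). The gripper opens to 85 mm and grips with 20 to 120 N. Pads are 22 mm wide; open, the fingers measure 114 mm over their backs; the gripper's body (76 mm by 85 mm) begins 54 mm behind the grasp point. The pads swing forward as they close: fully open they stand 13 mm farther back than shut.
Start: joints at [0.962, 0.259, 0.021, 1.334, 0, 1.418], TCP at [242.1, 493.847, 404.679] pointing down, gripper open.
Joint ranges: [-3.04, 3.04], [-0.91, 1.82], [-1.04, 1.36], [-1.92, 1.95], [-1.52, 1.45], [-3.14, 3.14]. Speed limits (rad/s): [2.22, 2.22, 2.79, 3.14, 3.14, 3.14].

### API

Orientations are given as [roll, pitch, yaw] about the fixed x, y, z axes, in that order (R = Rz(yaw) Ry(pitch) Rx(roll)).
In Python, from workcell import arm, cams, order gives the robot as it stands.
- The arm moves only by the tool jog_arm, never from a script. Its argument "deltas" is a list of rows, each an object with "delta_pos": the shift along the tool's x, y, z scaled (see below), a list of three; "twist": the turn about the tool's z scaled (see below). A call has 1 to 12 rows; each row shifts and turns the commanded pose from where the row before left it, along the tool's axes as they then stand; what a row does not reach is not made up. The controller multiplies each number of a shift by 0.05 m and each number of a turn by 2 rad. A row lasts 1/10 s, in which the tool goes at most 50 mm and 8.59 degrees, less where a joint would pass 70% of its speed; a pose out of reach is approached as far as the arm can. A call with a number of a shift or a turn outside -1 to 1 is refused whole. A call with a gripper value outside its range is refused whole. "hand" is the opening, from -1 (shut) to 1 (fully open), set as the call begins (left out, the last holds). The fingers move at their own pace and stop on an object; the grip force is fixed at half the most. Time passes only in rows, so rows that do not move let the fingers close. It gives the time, the measured TCP pose, the force and the opening at its end, in the units of the state.
- arm.observe(): the state, without advancing time (a new reading comes with each control period).
- cams.camera(name): name is "scene" or "top" or "wrist"; returns the picture (480x640x3 uint8, blue, green, red); there is no depth.
- cams.calibration(name): a dict with "K" (3x3 intrinsics, pixels), "xyz" and "attitude" of the camera in the world; the wrist camera has in their place "tool_from_camera" (4x4, takes a point from camera to tool coordinates, whose origin is the TCP and whose axes are the flange's). Camera axes: x right, y up, looking along -z (the intrinsics and any distortion apply to the point x, -y, -z); pixel columns grow to the right and rows downward; lengths in mm; the calibration is good to about 2 mm. A picture is of the moment at which its call begins: read the wrist's pose just before it. calibration takes no time and is no camera call.
- order.close_job(): hands the job in, once; it reports no verdict.
The state is a dict: "t": time; "joints": joint angles; "joint_vel": joint speeds; "joint_torque": joint torques, N m; "eef_pos": TCP position; "ee_rot": TCP orientation; "force": force on the tool from outside, world axes, zero at the start; "ft_torque": the same for the moment, N m; "width": finger opening in mm.
Only numpy, scipy, OpenCV 4.12 (cv2) and the standard library are available. Lean on these libraries where they do the work, as an engineer would, in place of code of your own. Each camera call takes 0.05 s, during which the arm holds its last target.

## Working session

There is one attempt and no reset: what is moved stays moved. The work goes in short steps, Python scripts to look and compute and a tool call to move; the robot and the scene stay as the last step left them, time stands still between calls to the robot, and variables do not carry over. Pictures are saved under pics/ and viewed, and the job is handed in when it is done.

Besides the shell and the picture viewer there is one more tool, called after "Call:" in YAML: its name, and indented under it one key for each argument. jog_arm: Moves the arm, as the interface text tells. Its arguments: {"type":"object","properties":{"deltas":{"type":"array"},"hand":{"type":"number"}},"required":["deltas"]}

```bash
mkdir -p pics; ls
python3 - <<'E'
from workcell import arm,cams,order
import cv2
print(arm.observe())
for n in ("scene","top"):
    print(n,cams.calibration(n)); cv2.imwrite(f"pics/{n}0.png",cams.camera(n))
print(cams.calibration("wrist"))
E
```

```text
pics
{'t': 0.0, 'joints': array([9.62429521e-01, 2.59198419e-01, 2.07388915e-02, 1.33371161e+00,
       3.19960685e-06, 1.41819673e+00]), 'joint_vel': array([ 1.07735837e-03, -1.57624554e-05, -1.68976908e-03, -5.24548736e-04,
       -2.49671970e-03, -3.61802997e-04]), 'joint_torque': array([-9.86304440e-04, -5.55644202e+01,  3.44529533e+01,  1.37600020e-02,
       -1.98979260e-04, -4.31726062e-05]), 'eef_pos': array([242.05273029, 493.80713408, 404.05362915]), 'ee_rot': array([-3.14023430e+00, -2.12144866e-04,  2.68582530e+00]), 'force': array([-0.54112941, -0.16551399,  0.90110821]), 'ft_torque': array([-0.00208084,  0.0099629 ,  0.00706931]), 'width': 85.53165586098797}
scene {'K': array([[559.68123959,   0.        , 323.16403558],
       [  0.        , 559.68123959, 230.11215895],
       [  0.        ,   0.        ,   1.        ]]), 'xyz': array([ 996.33947626,  761.01083795, 1084.47590116]), 'attitude': array([ 0.75117456, -0.00570344,  2.65294815])}
top {'K': array([[566.57365152,   0.        , 326.67729814],
       [  0.        , 566.57365152, 237.93875402],
       [  0.        ,   0.        ,   1.        ]]), 'xyz': array([ 464.42213897,  -31.843198  , 1626.63401385]), 'attitude': array([ 0.06592454, -0.00252919, -1.5644638 ])}
{'K': array([[361.44162352,   0.        , 318.04908515],
       [  0.        , 361.44162352, 241.83527563],
       [  0.        ,   0.        ,   1.        ]]), 'tool_from_camera': array([[-2.97378570e-04,  9.59994467e-01,  2.80018811e-01,
         7.06764403e+01],
       [ 9.99999956e-01,  2.79093645e-04,  1.05172227e-04,
        -2.05139426e-01],
       [ 2.28132857e-05,  2.80018830e-01, -9.59994507e-01,
         3.06614939e+01],
       [ 0.00000000e+00,  0.00000000e+00,  0.00000000e+00,
         1.00000000e+00]])}
```

View pics/scene0.png

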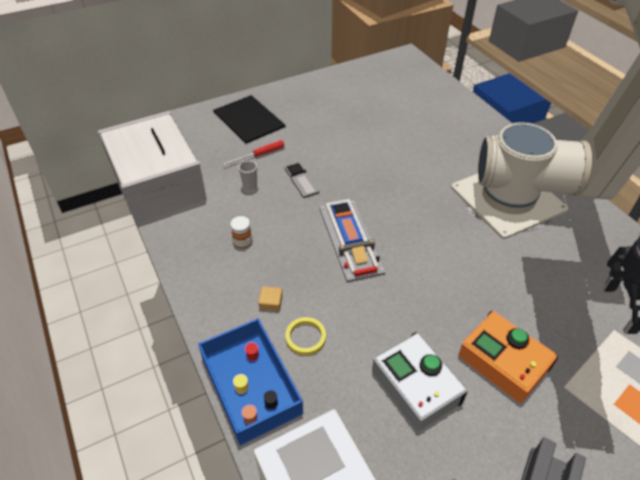

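View pics/top0.png

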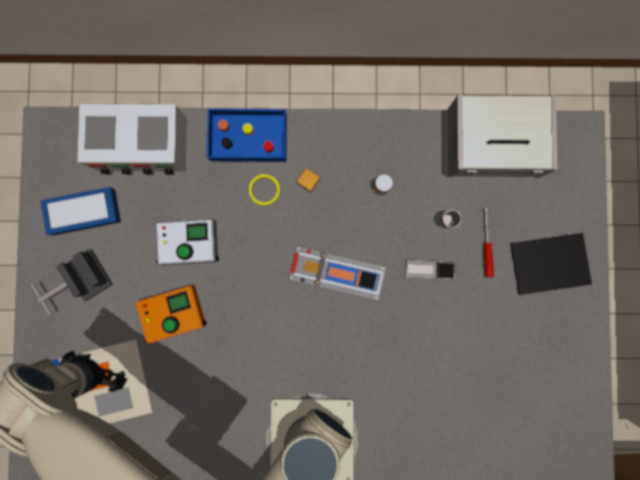

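The top view shows the tester at about (338,273), with its red end stop at the left (295,263) and the black pad at the right (369,279). There are two boxes with a green button: a white-topped one at (185,242) with its button at (184,251), and an orange one at (170,313). The white one fits "grey meter with a white top". I'll enlarge both.

Run:
```python
import cv2
t=cv2.imread("pics/top0.png")
a=cv2.resize(t[235:310,280:395],None,fx=6.5,fy=6.5,interpolation=cv2.INTER_CUBIC)
cv2.imwrite("pics/c1.png",a)
a=cv2.resize(t[205:350,125:235],None,fx=4,fy=4,interpolation=cv2.INTER_CUBIC)
cv2.imwrite("pics/c2.png",a)
s=cv2.imread("pics/scene0.png")
a=cv2.resize(s[190:290,305:400],None,fx=6,fy=6,interpolation=cv2.INTER_CUBIC)
cv2.imwrite("pics/c3.png",a)
```

```text
(no output)
```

View pics/c1.png

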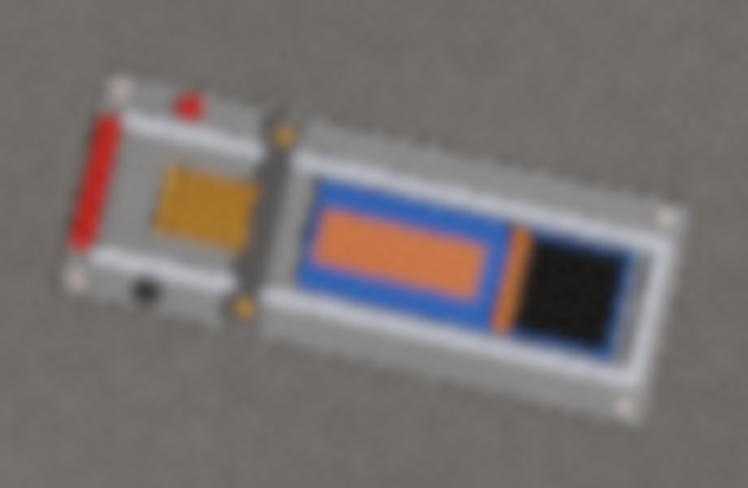

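View pics/c2.png

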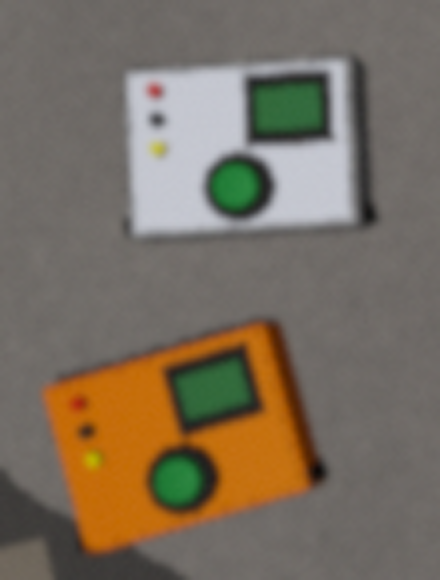

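View pics/c3.png

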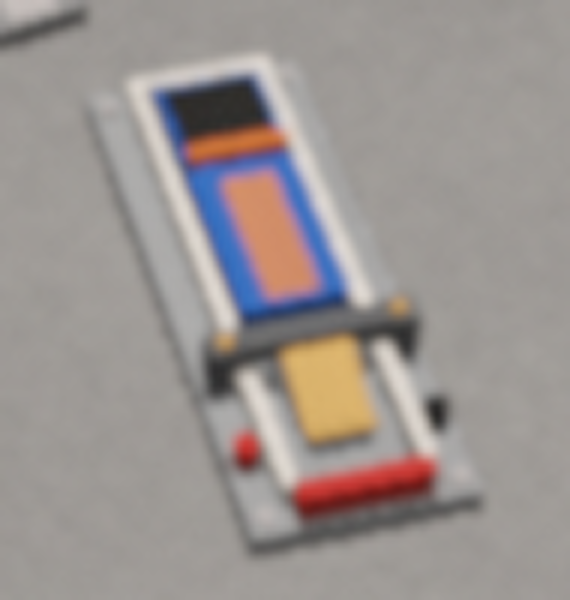

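Both crops are clear. The meter with the white top has its button at c2 (238,187), which is top pixel (184.5,251.7). The orange one is the decoy. On the tester, the base corners are at c1 (103,78), (690,207), (640,422) and (57,290), and the pad centre is at c1 (572,291).

```bash
cat > h.py <<'E'
from workcell import arm,cams,order
import numpy as np,cv2
from scipy.spatial.transform import Rotation as Ro
from scipy.optimize import least_squares
def cam(n):
    c=cams.calibration(n)
    if n!="wrist": return c["K"],Ro.from_euler('xyz',c["attitude"]).as_matrix(),np.array(c["xyz"])
    s=arm.observe();R=Ro.from_euler('xyz',s["ee_rot"]).as_matrix();T=c["tool_from_camera"]
    return c["K"],R@T[:3,:3],R@T[:3,3]+s["eef_pos"]
def proj(C,P):
    K,R,t=C;p=(np.atleast_2d(P)-t)@R;p=p*[1,-1,-1];q=p@K.T;return q[:,:2]/q[:,2:]
def unproj(C,px,z):
    K,R,t=C;px=np.atleast_2d(px).astype(float)
    d=np.c_[px,np.ones(len(px))]@np.linalg.inv(K).T*[1,-1,-1]@R.T
    return t+d*((z-t[2])/d[:,2])[:,None]
def fitpose(L,W):
    f=lambda p:(np.array([[np.cos(p[2]),-np.sin(p[2])],[np.sin(p[2]),np.cos(p[2])]])@L.T+p[:2,None]-W.T).ravel()
    best=min((least_squares(f,[*W.mean(0),a],x_scale=[100,100,1]) for a in (0,1.5,3,-1.5)),key=lambda r:r.cost);return best.x,f(best.x)
E
python3 - <<'E'
from h import *
C=cam("top")
c1=lambda P:np.array(P)/6.5+[280,235]-0.5+.5/6.5
# image left=+y,-> tester +y is left; +x of tester is right of +y: up in image
W=unproj(C,c1([(103,78),(690,207),(640,422),(57,290)]),12)[:,:2]
L=np.array([(50,132.5),(50,-132.5),(-50,-132.5),(-50,132.5)])
print(fitpose(L,W))
print("pad",unproj(C,c1([(572,291)]),33))
Wc=unproj(C,c1([(318,180),(632,252),(612,360),(298,290)]),32)[:,:2]
print("car",fitpose(np.array([(25,70),(25,-70),(-25,-70),(-25,70)]),Wc))
c2=lambda P:np.array(P)/4+[125,205]-0.5+.125
print("btn",unproj(C,c2([(238,187)]),65))
W=unproj(C,c2([(127,73),(350,57),(357,222),(131,236)]),57)[:,:2]
print("meter",fitpose(np.array([(60,80),(60,-80),(-60,-80),(-60,80)]),W))
S=cam("scene")
c3=lambda P:np.array(P)/6+[305,190]-0.5+1/12
print("scene pad",unproj(S,c3([(219,107)]),33))
W=unproj(S,c3([(252,548),(480,500),(292,65),(88,98)]),12)[:,:2]
print("scene tester",fitpose(np.array([(50,132.5),(-50,132.5),(-50,-132.5),(50,-132.5)]),W))
s=cv2.imread("pics/scene0.png")
cv2.imwrite("pics/c4.png",cv2.resize(s[325:425,360:480],None,fx=6,fy=6,interpolation=cv2.INTER_CUBIC))
E
```

```text
(array([ 4.71619921e+02, -6.48143780e+01, -2.13210525e-01]), array([ 2.75522203,  1.59275141, -2.29101073, -2.05696271,  0.35428003,
       -0.98546521, -1.69914095,  2.33032617]))
pad [[ 453.96968032 -150.70154446   33.        ]]
car (array([ 4.62536154e+02, -1.04491642e+02, -2.11587557e-01]), array([ 0.50428039,  1.33691667, -0.98925951, -0.85193755, -0.53252205,
       -1.49129228,  0.40245119,  1.62136313]))
btn [[527.87811395 357.52256231  65.        ]]
meter (array([5.56104451e+02, 3.57881557e+02, 6.73382647e-02]), array([ 3.63314892,  2.21475681, -2.87897132, -2.96893441,  3.33327821,
       -1.66556099, -2.64600443,  0.97828728]))
scene pad [[ 448.76572693 -154.15712764   33.        ]]
scene tester (array([ 4.71748292e+02, -6.38991452e+01, -2.33164167e-01]), array([ 1.44589486, -1.23175651, -2.16964269,  1.95550434, -0.83767205,
        0.42287504, -0.44361015,  0.85840716]))
```

View pics/c4.png

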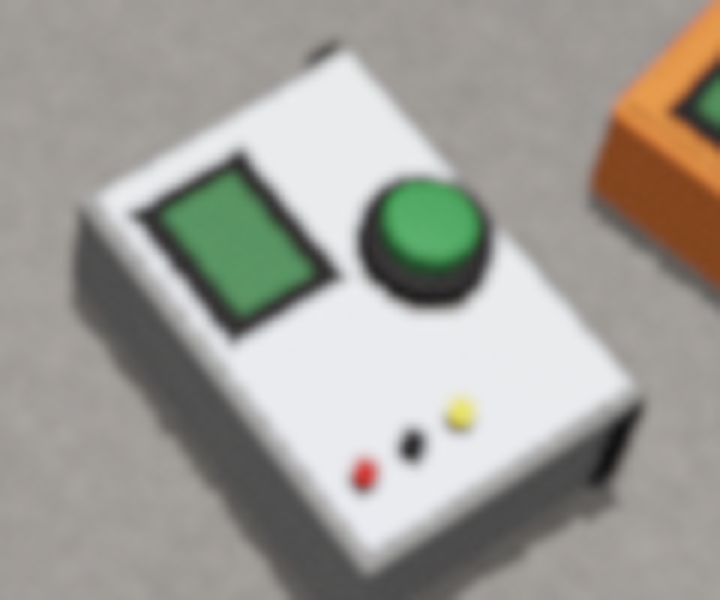

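Call:
jog_arm:
  deltas:
    - {"delta_pos": [0,0,0],"twist": -0.04}
    - {"delta_pos": [0,0,0],"twist": -0.04}
    - {"delta_pos": [0,0,0],"twist": -0.04}
    - {"delta_pos": [-0.43,-0.73,0.12],"twist": 0}
    - {"delta_pos": [-0.43,-0.73,0.12],"twist": 0}
    - {"delta_pos": [-0.43,-0.73,0.12],"twist": 0}
    - {"delta_pos": [-0.43,-0.73,0.12],"twist": 0}
    - {"delta_pos": [-0.43,-0.73,0.12],"twist": 0}
    - {"delta_pos": [-0.43,-0.73,0.12],"twist": 0}
    - {"delta_pos": [-0.43,-0.73,0.12],"twist": 0}
    - {"delta_pos": [-0.43,-0.73,0.12],"twist": 0}
  hand: -1

```text
t: 1.2
eef_pos: [347.5, 170.2, 356.4]
ee_rot: [3.142, 0.0, 2.926]
force: [0.5, -0.2, 0.2]
width: -0.0
```

Call:
jog_arm:
  deltas:
    - {"delta_pos": [-0.43,-0.73,0.12],"twist": 0}
    - {"delta_pos": [-0.43,-0.73,0.12],"twist": 0}
    - {"delta_pos": [-0.43,-0.73,0.12],"twist": 0}
    - {"delta_pos": [-0.43,-0.73,0.12],"twist": 0}
    - {"delta_pos": [-0.43,-0.73,0.12],"twist": 0}
    - {"delta_pos": [-0.43,-0.73,0.12],"twist": 0}
    - {"delta_pos": [-0.43,-0.73,0.12],"twist": 0}
    - {"delta_pos": [-0.43,-0.73,0.12],"twist": 0}
    - {"delta_pos": [0,0,0],"twist": 0}
    - {"delta_pos": [0,0,0],"twist": 0}

```text
t: 2.2
eef_pos: [452.9, -151.0, 307.9]
ee_rot: [3.141, -0.002, 2.924]
force: [-0.3, -0.5, 0.1]
width: 0.1
```

Run:
```python
from h import *
C=cam("wrist");np.savez("w1.npz",K=C[0],R=C[1],t=C[2])
s=arm.observe();print(s["eef_pos"],s["ee_rot"])
cv2.imwrite("pics/w1.png",cams.camera("wrist"))
```

```text
[ 452.93102311 -150.99885608  307.94523042] [ 3.14091012e+00 -1.82374881e-03  2.92378551e+00]
```

View pics/w1.png

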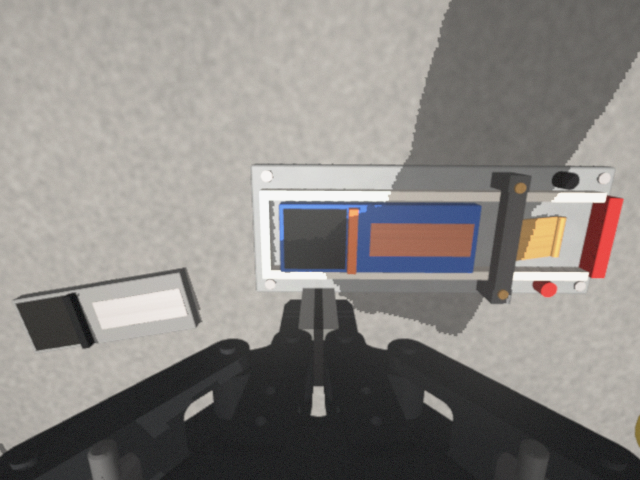

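The wrist view shows the tester lying along the image, +y to the right. The pad spans about (284–346, 208–269), the ridge is at x≈352, the nose at x≈480, and the bridge at 490–525. The fingertip hangs at (318,320). I'll enlarge it to refine.

Run:
```python
import cv2
t=cv2.imread("pics/w1.png")
cv2.imwrite("pics/w1a.png",cv2.resize(t[155:305,240:440],None,fx=4,fy=4,interpolation=cv2.INTER_CUBIC))
cv2.imwrite("pics/w1b.png",cv2.resize(t[155:305,440:640],None,fx=4,fy=4,interpolation=cv2.INTER_CUBIC))
```

```text
(no output)
```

View pics/w1a.png

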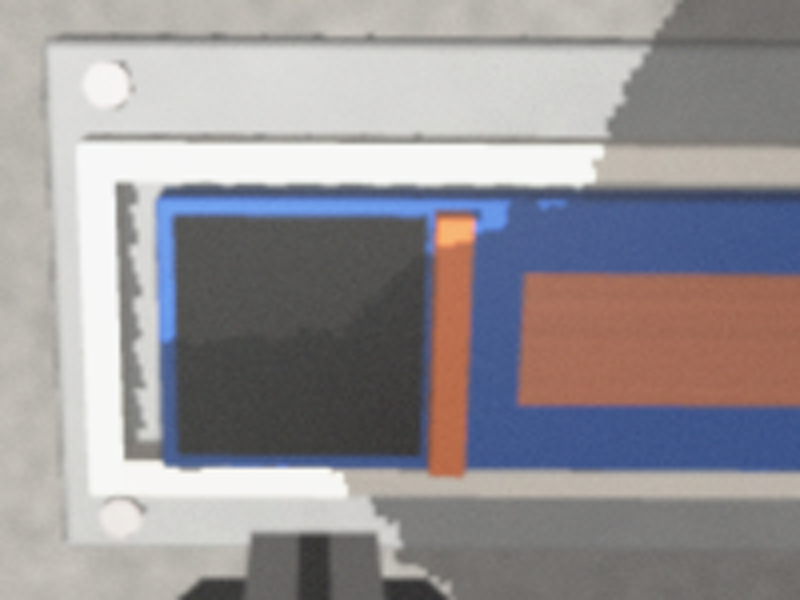

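View pics/w1b.png

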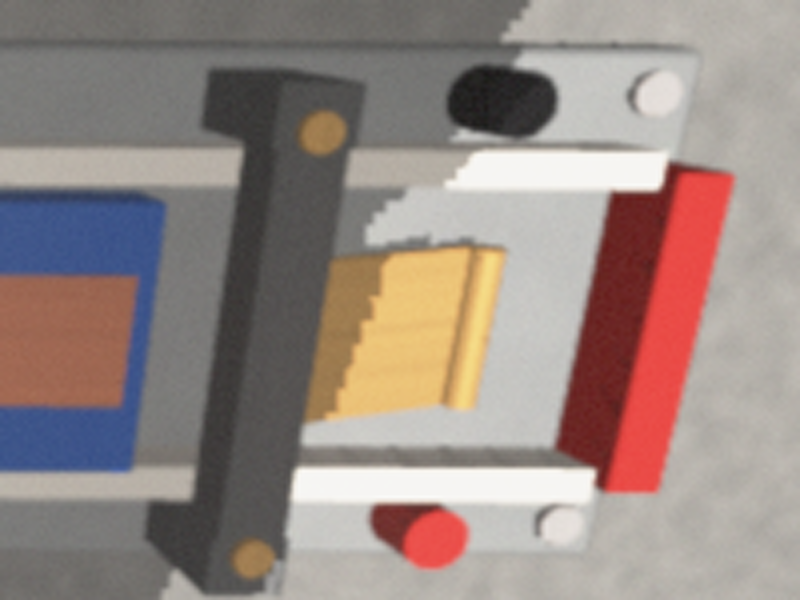

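Run:
```python
from h import *
d=np.load("w1.npz");C=(d["K"],d["R"],d["t"])
a=lambda P:np.array(P)/4+[240,155]-.375
b=lambda P:np.array(P)/4+[440,155]-.375
W=unproj(C,np.r_[a([(50,42),(70,542)]),b([(590,550),(697,48)])],12)[:,:2]
# image up = tool +x = tester -x
x,r=fitpose(np.array([(-50,-132.5),(50,-132.5),(50,132.5),(-50,132.5)]),W);print("tester",x,r)
Wp=unproj(C,a([(175,213),(427,215),(420,456),(178,454)]),32.5)[:,:2]
p,r=fitpose(np.array([(-22,-22),(-22,22),(22,22),(22,-22)]),Wp);print("pad",p,r)
Wc=unproj(C,np.r_[a([(160,196),(163,465)]),b([(131,470),(165,203)])],32)[:,:2]
c,r=fitpose(np.array([(-25,-70),(25,-70),(25,70),(-25,70)]),Wc);print("car",c,r)
th=x[2]
for n,q in(("pad",p),("car",c)): 
  D=np.array(q[:2])-x[:2]; print(n,"in tester",D@[np.cos(th),np.sin(th)],D@[-np.sin(th),np.cos(th)])
# joint scene/top triangulation of button
S=cam("scene");T=cam("top")
ps=np.array([[432,222]])/6+[360,325]-.4; pt=np.array([[238,187]])/4+[125,205]-.375
f=lambda P:np.r_[(proj(S,P)-ps).ravel(),(proj(T,P)-pt).ravel()]
q=least_squares(f,[528,357,65]);print("btn",q.x,q.fun)
print(unproj(S,ps,65),unproj(S,ps,72))
```

```text
tester [ 4.68948874e+02 -6.96761874e+01 -2.22883315e-01] [-1.52463265  1.02952525  0.94737069 -0.45226329 -1.4945998  -1.55436213
  0.5870711   2.46189087]
pad [ 4.50486214e+02 -1.53076301e+02 -2.27735462e-01] [-0.10435158  0.12030175  0.04837952 -0.06432969 -0.37034208  0.3217072
  0.21222962 -0.16359473]
car [ 4.60299254e+02 -1.09227304e+02 -2.26334936e-01] [-0.62179988  0.30099624  0.63770171 -0.31689808 -0.79863029 -0.49090748
  0.3415184   0.94801938]
pad in tester 0.4290016508914576 -85.41817566421994
car in tester 0.3068149351977265 -40.484720890750786
btn [526.43713453 355.49444866  76.17459992] [-0.3369694  -0.01554956 -0.28543988  0.35865211]
[[520.63962495 351.35172169  65.        ]] [[523.90591006 354.16455308  72.        ]]
```

Call:
jog_arm:
  deltas:
    - {"delta_pos": [0,0,0],"twist": 0.004}
    - {"delta_pos": [0.04,0.2,0.3],"twist": 0}
    - {"delta_pos": [0,0,0.4],"twist": 0}
    - {"delta_pos": [0,0,0.4],"twist": 0}
    - {"delta_pos": [0,0,0.4],"twist": 0}
    - {"delta_pos": [0,0,0.3],"twist": 0}
    - {"delta_pos": [0,0,0],"twist": 0}
    - {"delta_pos": [0,0,0],"twist": 0}

```text
t: 3.05
eef_pos: [453.4, -139.3, 219.3]
ee_rot: [3.142, 0.0, 2.919]
force: [-0.2, -0.3, 0.4]
width: 0.5
```

Run:
```python
from h import *
s=arm.observe();print(s["t"],s["eef_pos"],s["ee_rot"],s["force"])
w=cams.camera("wrist");cv2.imwrite("pics/w2.png",w)
```

```text
3.05 [ 453.35323725 -139.32499287  219.30212823] [3.14159221e+00 1.93631709e-04 2.91884040e+00] [-0.16648905 -0.28580708  0.39267855]
```

View pics/w2.png

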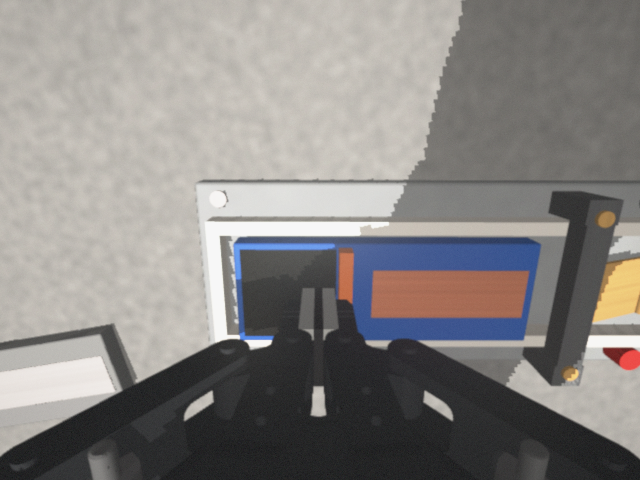

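The fingertip (318,288) is over the front of the pad. Its front edge, at x≈337, is just short of the ridge at x≈340. I'll back off 3 mm and descend until it touches.

Call:
jog_arm:
  deltas:
    - {"delta_pos": [0,-0.06,0],"twist": 0}
    - {"delta_pos": [0,0,0.1],"twist": 0}
    - {"delta_pos": [0,0,0.1],"twist": 0}
    - {"delta_pos": [0,0,0.04],"twist": 0}
    - {"delta_pos": [0,0,0.04],"twist": 0}
    - {"delta_pos": [0,0,0],"twist": 0}

```text
t: 3.7
eef_pos: [452.6, -143.0, 204.5]
ee_rot: [3.142, -0.001, 2.918]
force: [-1.9, 0.2, 2.3]
width: -0.2
```

Call:
jog_arm:
  deltas:
    - {"delta_pos": [0,0,0.06],"twist": 0}
    - {"delta_pos": [0,0,0.06],"twist": 0}
    - {"delta_pos": [0,0,0],"twist": 0}

```text
t: 4.0
eef_pos: [452.6, -143.0, 198.5]
ee_rot: [-3.142, -0.0, 2.918]
force: [-1.8, -0.0, 5.4]
width: 0.0
```

Call:
jog_arm:
  deltas:
    - {"delta_pos": [0,0,0.03],"twist": 0}
    - {"delta_pos": [0,0,0.03],"twist": 0}
    - {"delta_pos": [0,0,0],"twist": 0}

```text
t: 4.3
eef_pos: [452.5, -142.9, 197.3]
ee_rot: [-3.141, 0.001, 2.918]
force: [-8.0, 3.7, 28.4]
width: 0.2
```

Run:
```python
from h import *
w=cams.camera("wrist");cv2.imwrite("pics/w3.png",w);s=arm.observe();print(s["eef_pos"],s["force"])
```

```text
[ 452.49505655 -142.88482124  197.3364274 ] [-9.69645466  4.00661725 28.99102935]
```

View pics/w3.png

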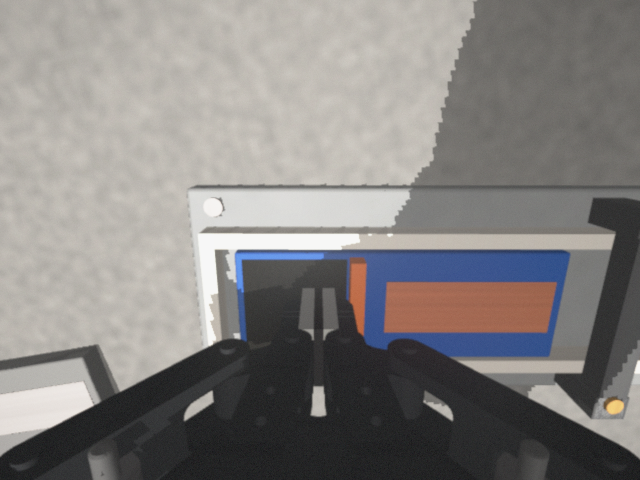

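Call:
jog_arm:
  deltas:
    - {"delta_pos": [0,0.1,0],"twist": 0}
    - {"delta_pos": [0,0.1,0],"twist": 0}
    - {"delta_pos": [0,0.1,0],"twist": 0}
    - {"delta_pos": [0,0.1,0],"twist": 0}
    - {"delta_pos": [0,0,0],"twist": 0}

```text
t: 4.85
eef_pos: [457.9, -124.8, 197.4]
ee_rot: [-3.136, 0.004, 2.917]
force: [-6.2, -9.3, 19.5]
width: -0.2
```

Call:
jog_arm:
  deltas:
    - {"delta_pos": [0,0.1,0.01],"twist": 0}
    - {"delta_pos": [0,0.1,0.01],"twist": 0}
    - {"delta_pos": [0,0.1,0],"twist": 0}
    - {"delta_pos": [0,0.1,0],"twist": 0}
    - {"delta_pos": [0,0.1,0],"twist": 0}
    - {"delta_pos": [0,0.1,0],"twist": 0}
    - {"delta_pos": [0,0,0],"twist": 0}

```text
t: 5.55
eef_pos: [464.3, -96.6, 197.3]
ee_rot: [-3.132, 0.004, 2.915]
force: [-12.8, -18.1, 32.8]
width: 0.0
```

Run:
```python
from h import *
w=cams.camera("wrist");cv2.imwrite("pics/w4.png",w);s=arm.observe();print(s["eef_pos"],s["force"])
```

```text
[464.27982155 -96.70044435 197.28211081] [-12.28912967 -18.57522499  34.45084071]
```

View pics/w4.png

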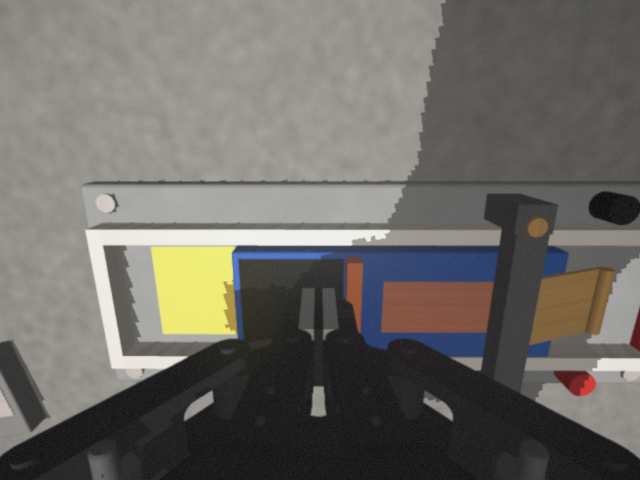

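Call:
jog_arm:
  deltas:
    - {"delta_pos": [0.01,0.1,0],"twist": 0}
    - {"delta_pos": [0.01,0.1,0],"twist": 0}
    - {"delta_pos": [0,0.1,0],"twist": 0}
    - {"delta_pos": [0,0.1,0],"twist": 0}
    - {"delta_pos": [0,0.1,0],"twist": 0}
    - {"delta_pos": [0,0.1,0],"twist": 0}
    - {"delta_pos": [0,0,0],"twist": 0}

```text
t: 6.3
eef_pos: [470.6, -67.4, 197.3]
ee_rot: [-3.132, 0.006, 2.915]
force: [-8.6, -21.0, 28.9]
width: -0.3
```

Call:
jog_arm:
  deltas:
    - {"delta_pos": [0,0.08,0],"twist": 0}
    - {"delta_pos": [0,0.08,0],"twist": 0}
    - {"delta_pos": [0,0.06,0],"twist": 0}
    - {"delta_pos": [0,0,0],"twist": 0}

```text
t: 6.7
eef_pos: [473.1, -56.6, 197.3]
ee_rot: [-3.132, 0.006, 2.915]
force: [-7.5, -19.0, 29.9]
width: -0.3
```

Run:
```python
from h import *
w=cams.camera("wrist");cv2.imwrite("pics/w5.png",w);s=arm.observe();print(s["eef_pos"],s["force"])
```

```text
[473.02545911 -56.64655352 197.30425081] [ -8.85366772 -20.25949153  28.87424295]
```

View pics/w5.png

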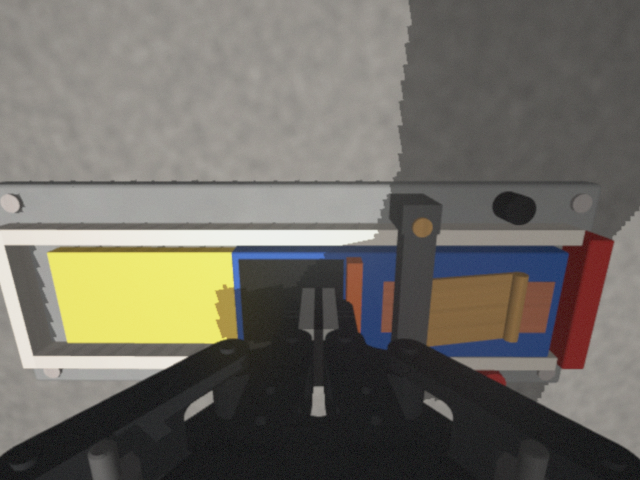

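The leaf is riding on the carrier and the nose (565,250) is almost at the red stop (568–585). A few millimetres remain.

Call:
jog_arm:
  deltas:
    - {"delta_pos": [0,0.06,0],"twist": 0}
    - {"delta_pos": [0,0.04,0],"twist": 0}
    - {"delta_pos": [0,0,0],"twist": 0}

```text
t: 7.05
eef_pos: [474.1, -52.2, 197.3]
ee_rot: [-3.131, 0.006, 2.915]
force: [-10.5, -24.6, 29.7]
width: 0.0
```

Call:
jog_arm:
  deltas:
    - {"delta_pos": [0,0.04,0],"twist": 0}
    - {"delta_pos": [0,0.04,0],"twist": 0}
    - {"delta_pos": [0,0,0],"twist": 0}

```text
t: 7.35
eef_pos: [474.6, -50.2, 197.3]
ee_rot: [-3.124, 0.006, 2.913]
force: [-15.1, -42.9, 28.9]
width: 0.6
```

Run:
```python
from h import *
w=cams.camera("wrist");cv2.imwrite("pics/w6.png",w);s=arm.observe();print(s["eef_pos"],s["force"])
```

```text
[474.6101858  -50.22106764 197.26914058] [-14.3339831  -42.80382944  28.81232437]
```

View pics/w6.png

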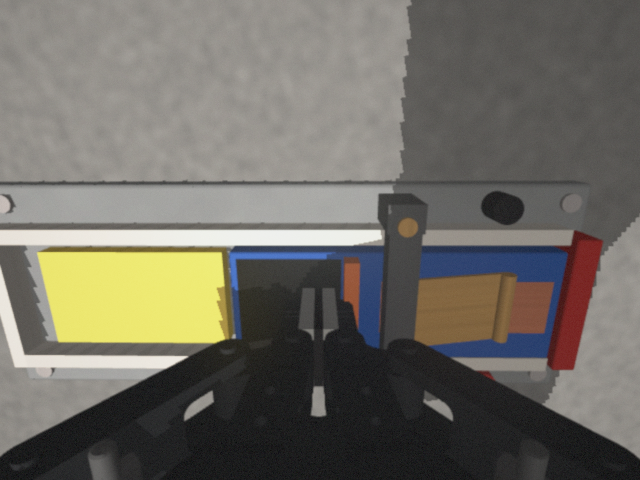

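Call:
jog_arm:
  deltas:
    - {"delta_pos": [0,0,0],"twist": 0}
    - {"delta_pos": [0,-0.03,0],"twist": 0}
    - {"delta_pos": [0,0,0],"twist": 0}

```text
t: 7.7
eef_pos: [474.4, -51.0, 197.3]
ee_rot: [-3.128, 0.006, 2.913]
force: [-11.5, -34.5, 28.9]
width: 0.2
```

Call:
jog_arm:
  deltas:
    - {"delta_pos": [0,-0.03,-0.015],"twist": 0}
    - {"delta_pos": [0,-0.03,0],"twist": 0}
    - {"delta_pos": [0,0,0],"twist": 0}

```text
t: 8.0
eef_pos: [474.1, -52.3, 197.3]
ee_rot: [-3.134, 0.006, 2.915]
force: [-5.1, -20.4, 19.7]
width: -0.2
```

Call:
jog_arm:
  deltas:
    - {"delta_pos": [0,-0.03,-0.015],"twist": 0}
    - {"delta_pos": [0,0,0],"twist": 0}

```text
t: 8.2
eef_pos: [473.8, -53.1, 197.4]
ee_rot: [-3.136, 0.005, 2.916]
force: [-0.9, -13.6, 10.1]
width: -0.3
```

Call:
jog_arm:
  deltas:
    - {"delta_pos": [0,-0.02,0],"twist": 0}
    - {"delta_pos": [0,-0.02,-0.02],"twist": 0}
    - {"delta_pos": [0,0,-0.1],"twist": 0}
    - {"delta_pos": [0,0,-0.4],"twist": 0}
    - {"delta_pos": [0,0,-0.8],"twist": 0}
    - {"delta_pos": [0,0,-0.8],"twist": 0}
    - {"delta_pos": [0,0,0],"twist": 0}

```text
t: 8.9
eef_pos: [473.1, -53.0, 306.9]
ee_rot: [3.142, 0.007, 2.918]
force: [1.0, -0.6, 1.0]
width: -0.1
```

Run:
```python
from h import *
s=arm.observe();print(s["eef_pos"],s["force"])
C=cam("wrist");np.savez("w7.npz",K=C[0],R=C[1],t=C[2])
w=cams.camera("wrist");cv2.imwrite("pics/w7.png",w)
t=cams.camera("scene");cv2.imwrite("pics/s7.png",t)
cv2.imwrite("pics/s7c.png",cv2.resize(t[190:290,305:400],None,fx=6,fy=6,interpolation=cv2.INTER_CUBIC))
```

```text
[473.0867668  -53.04978767 306.87952957] [ 0.98073848 -0.59265305  1.03114066]
```

View pics/w7.png

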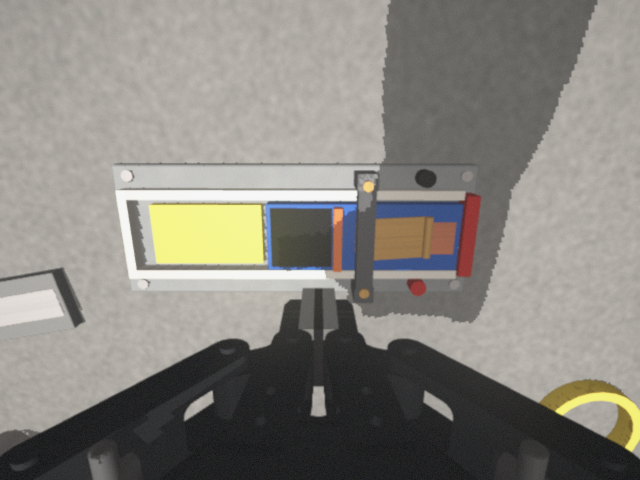

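View pics/s7c.png

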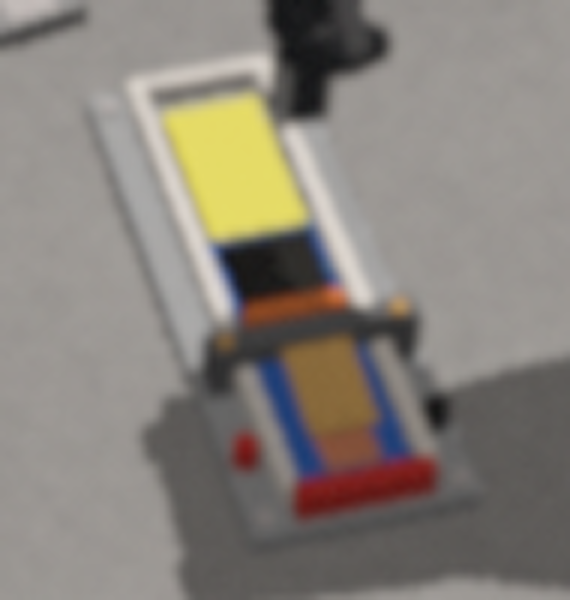

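Run:
```python
import cv2
t=cv2.imread("pics/w7.png")
cv2.imwrite("pics/w7a.png",cv2.resize(t[185:285,110:275],None,fx=4.8,fy=4.8,interpolation=cv2.INTER_CUBIC))
cv2.imwrite("pics/w7b.png",cv2.resize(t[185:285,255:490],None,fx=3.4,fy=3.4,interpolation=cv2.INTER_CUBIC))
```

```text
(no output)
```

View pics/w7a.png

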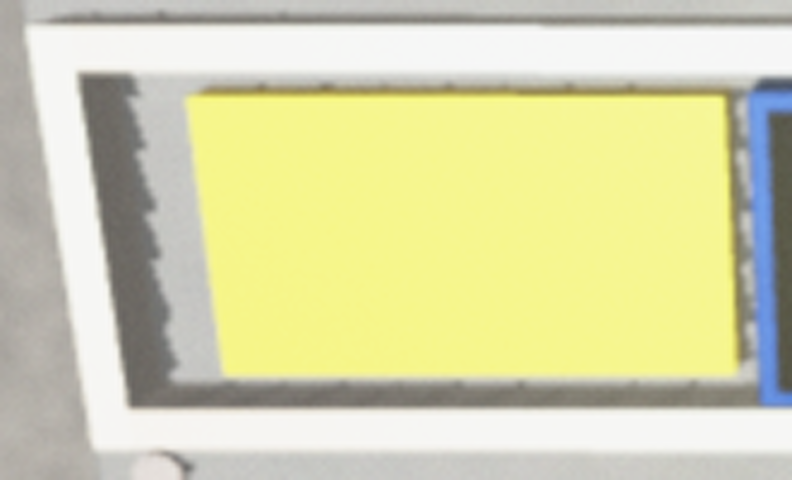

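View pics/w7b.png

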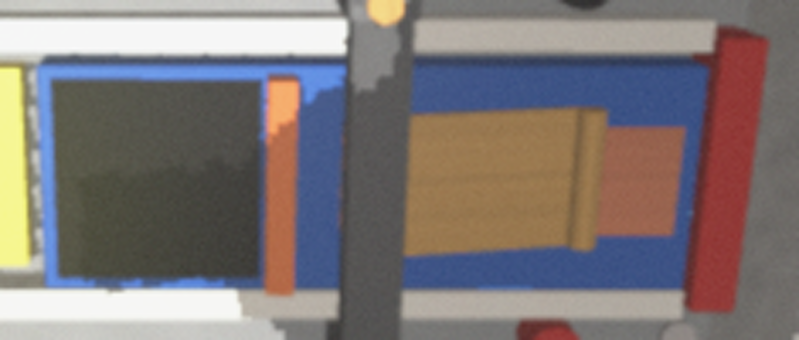

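The riser stands proud, with shadowed sides and a gap ahead of it. The nose sits at the red stop and the leaf lies on the carrier, so it is home. Next is the white meter's button.

Call:
jog_arm:
  deltas:
    - {"delta_pos": [0.08,0.82,-0.03],"twist": 0}
    - {"delta_pos": [0.08,0.82,-0.03],"twist": 0}
    - {"delta_pos": [0.08,0.82,-0.03],"twist": 0}
    - {"delta_pos": [0.08,0.82,-0.03],"twist": 0}
    - {"delta_pos": [0.08,0.82,-0.03],"twist": 0}
    - {"delta_pos": [0.08,0.82,-0.03],"twist": 0}
    - {"delta_pos": [0.08,0.82,-0.03],"twist": 0}
    - {"delta_pos": [0.08,0.82,-0.03],"twist": 0}
    - {"delta_pos": [0.08,0.82,-0.03],"twist": 0}
    - {"delta_pos": [0.08,0.82,-0.03],"twist": 0}
    - {"delta_pos": [0,0,0],"twist": 0}
    - {"delta_pos": [0,0,0],"twist": 0}

```text
t: 10.2
eef_pos: [523.6, 356.4, 315.1]
ee_rot: [-3.139, -0.003, 2.92]
force: [0.6, -0.6, -0.4]
width: -0.3
```

Run:
```python
from h import *
s=arm.observe();print(s["eef_pos"],s["ee_rot"],s["force"])
C=cam("wrist");np.savez("w8.npz",K=C[0],R=C[1],t=C[2])
w=cams.camera("wrist");cv2.imwrite("pics/w8.png",w)
print(proj(C,[[526.4,355.5,76]]))
```

```text
[523.61970101 356.40864253 315.06640739] [-3.13938618e+00 -2.67403656e-03  2.91968873e+00] [ 0.60601681 -0.62298911 -0.37191929]
[[319.01538194 263.04861574]]
```

View pics/w8.png

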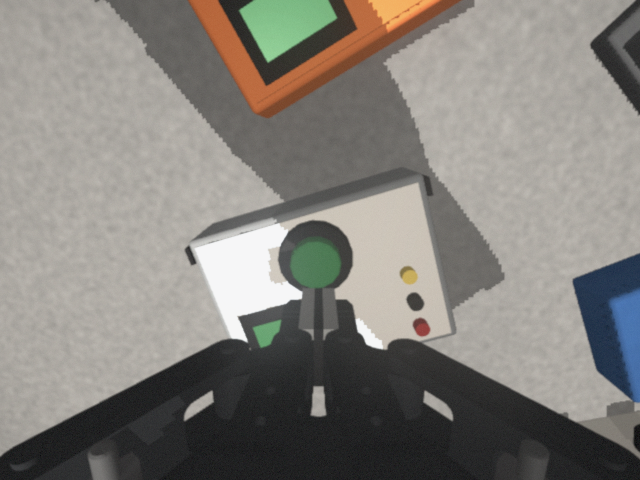

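The wrist view shows the white-topped meter, with its green button at about (316,264). The projection was (319,263), so it agrees within 2 mm. The orange unit is well clear, beyond it. I'll correct and descend.

Call:
jog_arm:
  deltas:
    - {"delta_pos": [-0.06,-0.04,0.2],"twist": 0}
    - {"delta_pos": [0,0,0.4],"twist": 0}
    - {"delta_pos": [0,0,0.4],"twist": 0}
    - {"delta_pos": [0,0,0.1],"twist": 0}
    - {"delta_pos": [0,0,0.04],"twist": 0}
    - {"delta_pos": [0,0,0],"twist": 0}
    - {"delta_pos": [0,0,0],"twist": 0}

```text
t: 10.95
eef_pos: [526.9, 352.8, 261.1]
ee_rot: [3.141, 0.001, 2.917]
force: [0.1, -0.3, 0.2]
width: -0.2
```

Run:
```python
from h import *
s=arm.observe();print(s["eef_pos"],s["ee_rot"],s["force"])
w=cams.camera("wrist");cv2.imwrite("pics/w9.png",w)
```

```text
[526.86531842 352.82993197 261.09038538] [3.14072049e+00 1.11328849e-03 2.91749005e+00] [ 0.13568516 -0.26871071  0.16995624]
```

View pics/w9.png

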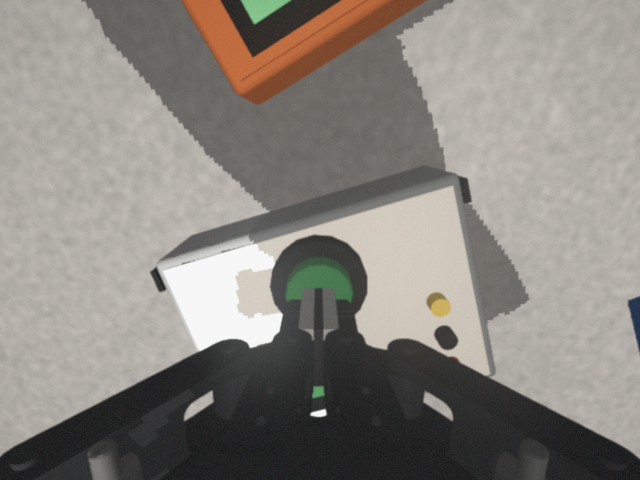

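Call:
jog_arm:
  deltas:
    - {"delta_pos": [0,0,0.1],"twist": 0}
    - {"delta_pos": [0,0,0.06],"twist": 0}
    - {"delta_pos": [0,0,0.04],"twist": 0}
    - {"delta_pos": [0,0,0],"twist": 0}

```text
t: 11.4
eef_pos: [526.6, 353.0, 250.1]
ee_rot: [3.142, 0.0, 2.918]
force: [-0.1, -1.0, 3.1]
width: 0.1
```

Call:
jog_arm:
  deltas:
    - {"delta_pos": [0,0,0.06],"twist": 0}
    - {"delta_pos": [0,0,0],"twist": 0}

```text
t: 11.6
eef_pos: [526.6, 353.0, 247.1]
ee_rot: [3.141, 0.0, 2.918]
force: [-0.3, 0.1, 3.8]
width: -0.0
```

Call:
jog_arm:
  deltas:
    - {"delta_pos": [0,0,0.06],"twist": 0}
    - {"delta_pos": [0,0,0.02],"twist": 0}
    - {"delta_pos": [0,0,0],"twist": 0}

```text
t: 11.9
eef_pos: [526.3, 352.9, 246.1]
ee_rot: [3.14, 0.002, 2.918]
force: [-7.6, -3.3, 24.8]
width: -0.1
```

The button has hit a hard stop at 25 N after a 3–4 N spring zone, so it is fully down. I'll hold briefly and release.

Call:
jog_arm:
  deltas:
    - {"delta_pos": [0,0,0],"twist": 0}
    - {"delta_pos": [0,0,-0.1],"twist": 0}
    - {"delta_pos": [0,0,-0.3],"twist": 0}
    - {"delta_pos": [0,0,-0.8],"twist": 0}
    - {"delta_pos": [0,0,-0.8],"twist": 0}
    - {"delta_pos": [0,0,0],"twist": 0}
    - {"delta_pos": [0,0,0],"twist": 0}

```text
t: 12.6
eef_pos: [526.6, 353.0, 343.7]
ee_rot: [3.141, 0.001, 2.918]
force: [0.7, -0.5, -0.6]
width: 0.1
```

Run:
```python
from h import *
s=arm.observe();print(s["t"],s["eef_pos"],s["force"])
w=cams.camera("wrist");t=cams.camera("top")
cv2.imwrite("pics/t10.png",t)
c=cv2.resize(t[235:310,280:395],None,fx=5,fy=5,interpolation=cv2.INTER_CUBIC)
w=cv2.resize(w,(500,375)); c=cv2.resize(c,(575,375))
cv2.imwrite("pics/f.png",cv2.resize(np.hstack([w,c]),(800,279)))
```

```text
12.6 [526.58748224 352.98383075 343.65888131] [ 0.68138763 -0.45618713 -0.58362891]
```

View pics/f.png

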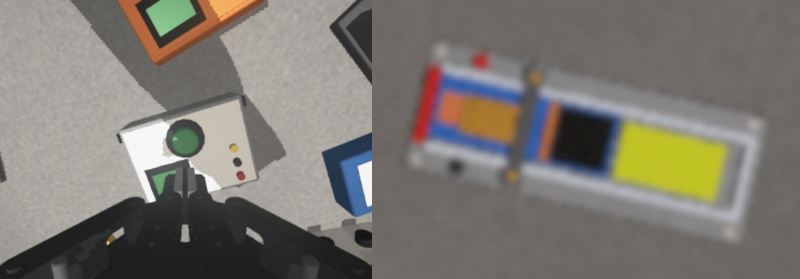

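View pics/t10.png

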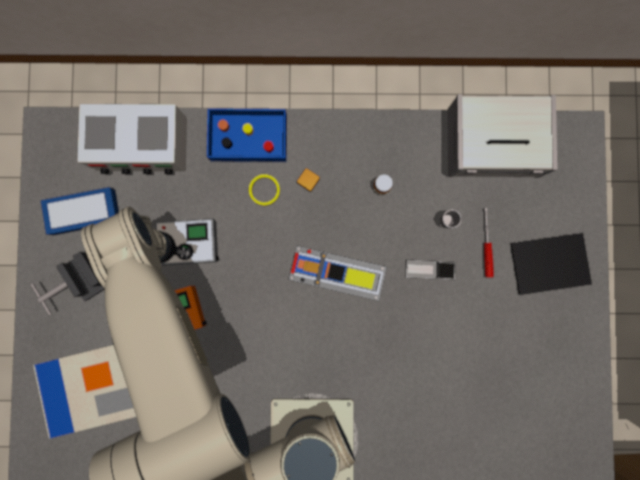

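The button is released and the carrier is home against the stop with the riser up behind it. The bystanders are unmoved and the arm is clear.

```bash
python3 -c "
from workcell import order
print(order.close_job())"
```

```text
the job is handed in; nothing more can be done
None
```

I pressed the carrier down onto the channel floor at about 28 N and slid it under the bridge and leaf spring. It stopped at the red end stop, where the push force rose from about 22 to 45 N. After that I pressed the white meter's green button to its hard stop at about 25 N and released it. The job was handed in at about 12.7 s.

**Last checks:**
- **Carrier:** the pictures show the nose against the red stop, the leaf lying on the carrier and the yellow riser standing up behind the tail.
- **Button:** it sprang back, and the tool force is near zero with the fingers about 90 mm above it.
- **Bystanders:** they look unmoved in the top view.

I judged the riser and leaf positions by eye and did not measure them. No check failed. The first overhead and wrist fits of the tester differed by about 5 mm, so I used the close wrist view.

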